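Fetch the low jar from behind the tall ones

ROBOT

A 6-joint arm with a two-finger parallel gripper is mounted at the origin on the work surface. World frame = base frame: x ahead of the robot, y to its left, z up, the work surface at z = 0. Lengths are in mm, angles in rad, forces in N, time in s.
With the tool pointing down it reaches from about 300 to 775 mm from the base axis. Payload 14.6 kg.
Tool frame: the origin (TCP) lies on the centre line of the jaws, within the pads' length; the fingertips stand ahead of it and the grasp point (between the pads) is the TCP (manip.tip_reach is the z of the fingertips in the tool frame, in mm); z points along the fingers, y is the direction in which the jaws open and shut (so a half turn about z gives the same grasp; the last joint's range is limited). The gripper opens to 94 mm and grips with 3 to 60 N. Pads are 16 mm wide; open, the fingers measure 119 mm over their backs; the gripper's body (75 mm by 177 mm) begins 78 mm behind the grasp point.
Start: joints at [-1.218, 0.3, 1.521, -0, 1.321, -0.067], TCP at [224.16, -502.237, 224.446] pointing down, gripper open.
Joint ranges: [-3.03, 3.03], [-0.79, 2.21], [0.23, 2.52], [-1.04, 4.18], [0, 3.07], [-2.55, 2.55]. Speed limits (rad/s): [2.22, 2.22, 2.57, 3.14, 3.14, 3.14].

INTERFACE

Orientations are given as [roll, pitch, yaw] about the fixed x, y, z axes, in that order (R = Rz(yaw) Ry(pitch) Rx(roll)).
In Python, from cell import manip, camera, search_frame, masks_of, tip_of gives the robot as it stands.
- The arm moves only by the tool send_rows, never from a script. Its argument "plan" is a list of rows, each an object with "travel": the shift along the tool's x, y, z in mm, a list of three; "delta_rot": the turn, a rotation vector about the tool's x, y, z in degrees, a list of three; "fingers": the gripper's target within -1 to 1 (shut at 1, half-way at 0, fully open at -1). In form: [{"travel": [dx, dy, dz], "delta_rot": [wx, wy, wz], "fingers": fingers}, ...]. A call has 1 to 20 rows; each row shifts and turns the commanded pose from where the row before left it, along the tool's axes as they then stand; what a row does not reach is not made up. A row lasts 1/8 s, in which the tool goes at most 62.5 mm and 10.7 degrees, less where a joint would pass 70% of its speed; a pose out of reach is approached as far as the arm can. A call is refused whole if a number of a shift passes 62.5 or a number of a turn 10.7, either way. A call with a gripper value outside its range is refused whole. The fingers move at their own pace and stop on an object; "grip_force" is the grip in N (left out, the last holds). Time passes only in rows, so rows that do not move let the fingers close. It gives the time, the measured TCP pose, the force and the opening at its end, in the units of the state.
- manip.read_state(): the state, without advancing time (a new reading comes with each control period).
- camera(name): name is "scene" or "top" or "wrist"; returns a dict with "color" (480x640x3 uint8, red, green, blue), "z_map" (480x640 float32, mm along the optical axis (not along the pixel's ray), 0 where there is no reading), "fov_y" (degrees; the focal length in pixels is half the picture's height over the tangent of half this angle, whatever the lens; pixels are square), "cx", "cy" (the principal point, pixels), "k1" (the pictures are not rectified: a ray, as slopes to the right and down, at radius r is drawn at 1 + k1 r^2 times it, then the intrinsics apply), "world_from_camera" (4x4, takes a point from camera to world coordinates); the wrist camera has in their place "tool_from_camera" (4x4, takes a point from camera to tool coordinates, whose origin is the TCP and whose axes are the flange's). Camera axes: x right, y up, looking along -z (the intrinsics and any distortion apply to the point x, -y, -z); pixel columns grow to the right and rows downward; lengths in mm; the calibration is good to about 2 mm. A picture is of the moment at which its call begins: read the wrist's pose just before it.
- manip.sign_off(): hands the job in, once; it reports no verdict.
Trained networks look in the newest picture that a camera, given by its name, has taken for a name from the list of things; names that differ only in an ending like _2 or _b are one class to them, and where a whole thing is asked for, a point or a joint stands for the part that bears it (a point fixed in the world has none). Each returns a list of dicts, best first, with "confidence" (0 to 1); they miss things now and then, are a little off and sometimes report something else, mostly with a low value. They report only what shows in the picture. A call takes as long as a camera call. They do not tell look-alikes from the thing itself.
- search_frame(name, camera): "at" ([x, y, z] in mm, in the coordinates of the camera as it stood for that picture, good to about 4 mm: the middle of the surface that is visible of it).
- masks_of(name, camera): "region" (480x640 bool, what is visible of it).
- tip_of(name, camera): "at" ([x, y, z] in mm, in the coordinates of the camera as it stood for that picture, good to about 4 mm: a listed point, or the origin of a listed thing).
The state is a dict: "clock": time; "joints": joint angles; "qd": joint speeds; "effort": joint torques, N m; "eef_pos": TCP position; "eef_rot": TCP orientation; "wrist_force": force on the tool from outside, world axes, zero at the start; "moment": the same for the moment, N m; "finger_gap": finger opening in mm.
Only numpy, scipy, OpenCV 4.12 (cv2) and the standard library are available. Lean on these libraries where they do the work, as an engineer would, in place of code of your own. Each camera call takes 0.05 s, during which the arm holds its last target. There are 200 camera calls.

TASK

I need the low round jar from the upper tier: first clear both tall jars that stand in front of it onto the wooden board, then stand the low jar in the middle of the round aluminium tray, and only then put the two tall jars back, each standing on the lower tier exactly where it stood at the start. Keep these jars upright and set them down gently without dropping them, and leave the four other jars where they are.

Things in the scene. Friction and masses are not known exactly. Their poses are not given: they have to be found in the camera images.
- rack: White shelf insert, fixed, 400 mm wide (its y), two stepped tiers. Origin on the table under the step; x points away from the robot (turned up to 0.08 rad), z up. Lower tier x -85 to 0 mm, top at z 30 mm; upper tier x 0 to 90 mm, top at z 60 mm, nothing behind. On the front lip (x -138 mm, 26 mm high) at y +155 mm: clamp with upright sieve, top at z 124 mm. Spoon behind the lip. All fixed.
- low_jar_mid (a point): The jar to fetch: low, round, amber glass, 52 mm across, 50 mm high, aluminium twist cap 50 mm across (top 16 mm), 0.14 kg. On the upper tier between two low square jars, 20 mm free at its left and right, nothing before or behind it on its tier: grip it front and back, along the insert's x. The point is its centre, 25 mm above its underside.
- tall_round_mid (a point): Tall round jar, amber glass, 46 mm across, 130 mm high, aluminium cap 42 mm across (top 20 mm), 0.24 kg. On the lower tier, 90 mm before the low jar's row and 42 mm left or right of it, 85 mm (centres) beside the tall square jar; sides swap from start to start. Gripped front and back, half-way up or 20 mm higher, there is room. The point is its centre, 65 mm above its underside.
- tall_square_mid (a point): Tall square jar, amber glass 42 x 42 mm, 130 mm high, round aluminium cap 36 mm across (top 20 mm), 0.24 kg; sides along the insert's x and y. On the lower tier beside the tall round jar, 90 mm before the low jar's row and 42 mm to the other side; grip as the tall round one. The point is its centre, 65 mm above its underside.
- tray: Round aluminium tray, fixed to the table, left or right of the insert; 184 mm across, rim 10 mm high. Origin at its middle on the table; its floor is 3 mm above the origin.
- board: Plain wooden board, fixed to the table on the other side of the insert: 170 mm along its x, 200 mm along its y, 12 mm thick (turned by up to 0.15 rad). Origin at its middle on the table; its top is 12 mm above the origin. Side area for both tall jars: they fit side by side 100 mm apart along its y.
- side_jar0_mid (a point): One of two alike low square jars, amber glass 44 x 44 mm, 50 mm high, round aluminium cap; stands on the upper tier right beside the low round jar (68 mm between centres). A bystander: leave it. The point is its centre, half-way up.
- side_jar1_mid (a point): One of two alike low square jars, amber glass 44 x 44 mm, 50 mm high, round aluminium cap; stands on the upper tier right beside the low round jar (68 mm between centres). A bystander: leave it. The point is its centre, half-way up.
- end_jar0_mid (a point): One of two alike slim round jars, 38 mm across, 85 mm high, aluminium cap; stands on the upper tier 135 mm to the side of the low round jar. A bystander: leave it. The point is its centre, half-way up.
- end_jar1_mid (a point): One of two alike slim round jars, 38 mm across, 85 mm high, aluminium cap; stands on the upper tier 135 mm to the side of the low round jar. A bystander: leave it. The point is its centre, half-way up.
There are look-alikes about, which are no part of the job. What is shaped like the part that bears tall_square_mid but purple is not meant.

How it is judged:
By the outcome, as a careful person would: the job done as asked, in the order asked, and still so for the second after the job is handed in, with the robot touching nothing.
It also fails if it takes over 144 s, if anything falls off the work surface, if the arm or the gripper's body presses on something with over 40 N, if the wrist force passes 120 N, or if a joint passes its speed limit or range.

## Working session

There is one attempt and no reset: what is moved stays moved. The work goes in short steps, Python scripts to look and compute and a tool call to move; the robot and the scene stay as the last step left them, time stands still between calls to the robot, and variables do not carry over. Pictures are saved under pics/ and viewed, about 12 in all and at most 16, crops included, and the job is handed in when it is done.

Besides the shell and the picture viewer there is one more tool, called after ">>>" as name(argument=value, ...) on one line, values as JSON. send_rows: Moves the arm, as the interface text tells. Its arguments: {"type":"object","properties":{"plan":{"type":"array"},"grip_force":{"type":"number"}},"required":["plan"]}

```bash
ls; mkdir -p pics; cat > h.py <<'E'
import numpy as np, cv2
from cell import manip, camera, search_frame, masks_of, tip_of
from scipy.spatial.transform import Rotation as R
def w(T,p): return (T@np.append(p,1))[:3]
def cloud(c):
    h,wd=c["z_map"].shape; f=h/2/np.tan(np.radians(c["fov_y"])/2)
    v,u=np.mgrid[0:h,0:wd].astype(float); xd=(u-c["cx"])/f; yd=(v-c["cy"])/f
    x,y=xd.copy(),yd.copy()
    for _ in range(10):
        s=1+c["k1"]*(x*x+y*y); x,y=xd/s,yd/s
    z=c["z_map"]; P=np.stack([x*z,-y*z,-z],-1)
    T=c["world_from_camera"] if "world_from_camera" in c else None
    if T is None:
        s=manip.read_state(); B=np.eye(4); B[:3,:3]=R.from_euler("xyz",s["eef_rot"]).as_matrix(); B[:3,3]=s["eef_pos"]; T=B@c["tool_from_camera"]
    return P@T[:3,:3].T+T[:3,3],T
def save(c,n): cv2.imwrite("pics/"+n+".png",c["color"][:,:,::-1])
E
python3 - <<'E'
from h import *
print({k:v for k,v in manip.read_state().items()}, manip.tip_reach)
names="rack low_jar_mid tall_round_mid tall_square_mid tray board side_jar0_mid end_jar0_mid".split()
for cn in("top","scene"):
    c=camera(cn); save(c,cn+"0"); P,T=cloud(c); np.savez(cn+"0",P=P,col=c["color"])
    for n in names:
        for d in tip_of(n,cn)[:4]: print(cn,n,round(d["confidence"],2),w(T,d["at"]).round(1))
E
```

```text
pics
{'clock': 0.0, 'joints': array([-1.21763738e+00,  3.00457193e-01,  1.52160205e+00, -7.73008123e-06,
        1.32070642e+00, -6.66476866e-02]), 'qd': array([ 0.00072501, -0.00152818, -0.00089186, -0.00103891,  0.00127245,
       -0.00049499]), 'effort': array([ 3.90716332e-04, -5.31806874e+01, -3.52736342e+01,  7.08390889e-02,
        2.44322070e-02, -5.12011843e-05]), 'eef_pos': array([ 224.05564415, -502.0185325 ,  223.88508124]), 'eef_rot': array([-3.14042175e+00, -7.06497295e-05,  4.19808510e-01]), 'wrist_force': array([ 0.00775804, -0.72167489,  0.35091559]), 'moment': array([ 0.04841891, -0.03964503, -0.03705879]), 'finger_gap': 93.87676042676544} 19.0
top rack 0.63 [595.9  -3.8  -1.6]
top low_jar_mid 0.71 [641.7   4.8  83.4]
top tall_round_mid 0.76 [558.1 -40.6  95.3]
top tall_square_mid 0.81 [362.   30.9  70.5]
top tall_square_mid 0.72 [355.5 -87.9  62.6]
top tall_square_mid 0.58 [544.3  48.   91.8]
top tray 0.57 [ 493.7 -360.1   -1.4]
top board 0.55 [466.2 359.    2.7]
top side_jar0_mid 0.68 [556.  -38.6  96.5]
top side_jar0_mid 0.21 [ 651.1 -132.4  102.5]
top end_jar0_mid 0.56 [639.5 138.6 105.7]
scene rack 0.61 [593.5  -9.3  -2.7]
scene low_jar_mid 0.96 [638.5   4.5  83.1]
scene tall_round_mid 0.64 [550.4 -39.   94.3]
scene tall_square_mid 0.92 [545.5  45.7  93.2]
scene tall_square_mid 0.91 [362.5  23.   61.1]
scene tall_square_mid 0.85 [349.5 -91.1  63.9]
scene tray 0.89 [ 485.7 -358.3    3.3]
scene board 0.69 [465.8 357.   -0.5]
scene side_jar0_mid 0.72 [636.1  75.5  84.4]
```

View pics/top0.png

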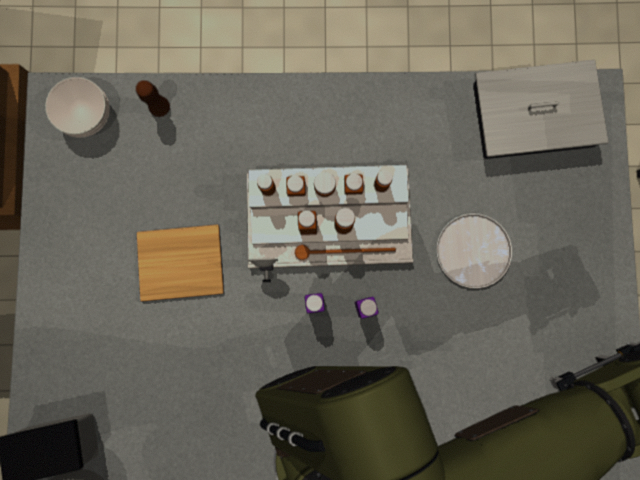

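View pics/scene0.png

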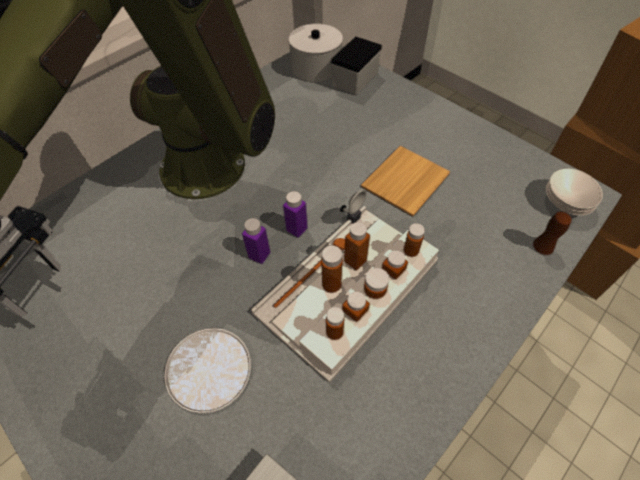

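Top view: the tall square jar is at px (308,222), the tall round at (345,220), the low jar at (325,183), the board at left and the tray at right. The purple look-alikes are at (315,303) and (367,308). Next I'll refine positions from the depth.

```bash
cat > m.py <<'E'
from h import *
def caps(P,zlo,zhi,box):
    x,y,z=P[...,0],P[...,1],P[...,2]
    m=(z>zlo)&(z<zhi)&(x>box[0])&(x<box[1])&(y>box[2])&(y<box[3])
    n,l=cv2.connectedComponents(m.astype(np.uint8)); out=[]
    for i in range(1,n):
        q=P[l==i]
        if len(q)<25: continue
        c,(a,b),t=cv2.minAreaRect(q[:,:2].astype(np.float32)); out.append((len(q),np.round(c,1),round(a),round(b),round(np.median(q[:,2]),1)))
    return out
E
python3 - <<'E'
from m import *
for cn in("top","scene"):
    P=np.load(cn+"0.npz")["P"]; print(cn)
    for lo,hi,b in((150,170,(500,600,-120,120)),(100,118,(600,690,-110,110)),(136,154,(600,700,-180,180)),(115,145,(310,400,-150,80))):
        print(lo,*caps(P,lo,hi,b),sep="\n  ")
    x,y,z=P[...,0],P[...,1],P[...,2]
    def rect(m):
        m=cv2.morphologyEx(m.astype(np.uint8),cv2.MORPH_OPEN,np.ones((3,3)))
        n,l,s,_=cv2.connectedComponentsWithStats(m); i=1+s[1:,4].argmax(); q=P[l==i]
        return cv2.minAreaRect(q[:,:2].astype(np.float32)),np.median(q[:,2]),len(q)
    print("board",rect((z>7)&(z<17)&(x>330)&(x<600)&(y>230)&(y<500)))
    print("tray",rect((z>1.5)&(z<16)&(x>350)&(x<620)&(y<-230)&(y>-480)))
    print("upper",rect((z>54)&(z<66)&(x>570)&(x<720)&(abs(y)<230)))
    m=(z>25)&(z<35)&(x>480)&(x<620)&(abs(y)<230); print("lower",rect(m))
    m=(z>80)&(z<130)&(x>420)&(x<500)&(y>100)&(y<220); print("sieve",P[m].min(0),P[m].max(0)) if m.any() else 0
E
```

```text
top
150
  (286, array([550. , -39.8]), 40, 40, np.float64(160.1))
  (206, array([547.2,  44.1]), 33, 34, np.float64(160.2))
100
  (366, array([638.4,   5.3]), 46, 50, np.float64(110.2))
  (215, array([640.5, -62.7]), 35, 38, np.float64(110.0))
  (216, array([636.2,  73.1]), 37, 36, np.float64(110.0))
136
  (179, array([ 642.2, -130. ]), 32, 32, np.float64(145.4))
  (183, array([634.7, 139.6]), 34, 32, np.float64(145.0))
115
  (203, array([363.4,  30. ]), 33, 35, np.float64(130.2))
  (207, array([352.8, -89.3]), 33, 33, np.float64(129.7))
board (((464.3941650390625, 357.75054931640625), (168.92318725585938, 199.90579223632812), 4.935067653656006), np.float64(12.302680567500147), 4715)
tray (((533.7955932617188, -401.9769287109375), (169.93746948242188, 65.18293762207031), 46.53251266479492), np.float64(6.638601778113525), 389)
upper (((641.4148559570312, -3.9737548828125), (91.1558837890625, 379.1841125488281), 1.517673134803772), np.float64(60.239710718201195), 3747)
lower (((556.2863159179688, -72.06138610839844), (86.38027954101562, 246.1610565185547), 1.616002082824707), np.float6
[... 631 characters left out ...]
2]), 34, 36, np.float64(128.3))
board (((464.1706237792969, 355.75457763671875), (170.9109649658203, 202.58192443847656), 4.691041946411133), np.float64(11.396193993212592), 3161)
tray (((439.90753173828125, -430.7337341308594), (11.505581855773926, 62.974605560302734), 53.50934982299805), np.float64(6.240810511065774), 123)
upper (((642.4602661132812, -4.1004486083984375), (91.5607681274414, 379.6826171875), 1.1045951843261719), np.float64(59.02775623177894), 3528)
lower (((549.7335815429688, -6.720947265625), (78.47666931152344, 380.7313537597656), 2.108151912689209), np.float64(28.9429373248837), 3373)
sieve [448.31036686 112.86357071  80.04569165] [465.59266415 180.1695725  124.77196108]
```

```bash
cat >> h.py <<'E'
YAW=np.pi/2+0.027
def go(x,y,z,yaw=YAW):
    s=manip.read_state(); A=R.from_euler("xyz",s["eef_rot"]); B=R.from_euler("xyz",[np.pi,0,yaw])
    print("clock",round(s["clock"],2),"pos",s["eef_pos"].round(1),"rot",s["eef_rot"].round(4),"F",s["wrist_force"].round(1),"gap",round(s["finger_gap"],1))
    print("  travel(now-tool)",A.inv().apply(np.array([x,y,z])-s["eef_pos"]).round(1),"travel(ideal tool)",B.inv().apply(np.array([x,y,z])-s["eef_pos"]).round(1),"rot",np.degrees((A.inv()*B).as_rotvec()).round(2))
E
python3 - <<'E'
from m import *
from scipy.optimize import least_squares
for cn in("top","scene"):
    d=np.load(cn+"0.npz"); P=d["P"]; x,y,z=P[...,0],P[...,1],P[...,2]
    r=np.hypot(x-489,y+359); m=(z>7.5)&(z<13)&(r<105)&(r>78); q=P[m]
    f=least_squares(lambda p:np.hypot(q[:,0]-p[0],q[:,1]-p[1])-p[2],[489,-359,90],loss="soft_l1").x
    a=np.degrees(np.arctan2(q[:,1]-f[1],q[:,0]-f[0])); print(cn,f,len(q),np.histogram(a,8)[0])
go(548,44.2,260)
E
```

```text
top [ 489.40442536 -358.5699942    88.87571899] 357 [41 51 52 56 41 41 37 38]
scene [ 489.11589859 -359.81314734   89.36224901] 339 [47 42 51 40 38 35 43 43]
clock 0.9 pos [ 224.2 -502.2  224.4] rot [-3.1416  0.      0.4198] F [-0.3  0.1 -0.4] gap 94.3
  travel(now-tool) [ 518.4 -367.   -35.6] travel(ideal tool) [537.5 338.5 -35.6] rot [ -0.    -0.   -67.49]
```

>>> send_rows(plan=[{"travel": [0,0,-5],"delta_rot": [0,0,-5],"fingers": -1},{"travel": [0,0,-5],"delta_rot": [0,0,-8],"fingers": -1},{"travel": [0,0,-5],"delta_rot": [0,0,-8],"fingers": -1},{"travel": [0,0,-5],"delta_rot": [0,0,-8],"fingers": -1},{"travel": [0,0,-5],"delta_rot": [0,0,-8],"fingers": -1},{"travel": [0,0,-5],"delta_rot": [0,0,-8],"fingers": -1},{"travel": [0,0,-5],"delta_rot": [0,0,-8],"fingers": -1},{"travel": [0,0,0],"delta_rot": [0,0,-8],"fingers": -1},{"travel": [0,0,0],"delta_rot": [0,0,-6.5],"fingers": -1},{"travel": [0,0,0],"delta_rot": [0,0,0],"fingers": -1},{"travel": [0,0,0],"delta_rot": [0,0,0],"fingers": -1}], grip_force=20)

```text
clock: 2.28
eef_pos: [224.2, -502.2, 259.4]
eef_rot: [-3.142, -0.0, 1.595]
wrist_force: [-0.5, -0.3, 0.8]
finger_gap: 93.9
```

```bash
python3 -c "
from h import *
go(548,44.2,260)"
```

```text
clock 2.27 pos [ 224.2 -502.2  259.4] rot [-3.1416 -0.      1.5953] F [-0.5 -0.3  0.8] gap 93.9
  travel(now-tool) [538.3 337.2  -0.6] travel(ideal tool) [537.5 338.5  -0.6] rot [-0.   -0.   -0.14]
```

>>> send_rows(plan=[{"travel": [20,12.5,0],"delta_rot": [0,0,-0.14],"fingers": -1},{"travel": [35.5,22.4,0],"delta_rot": [0,0,0],"fingers": -1},{"travel": [35.5,22.4,0],"delta_rot": [0,0,0],"fingers": -1},{"travel": [35.5,22.4,0],"delta_rot": [0,0,0],"fingers": -1},{"travel": [35.5,22.4,0],"delta_rot": [0,0,0],"fingers": -1},{"travel": [35.5,22.4,0],"delta_rot": [0,0,0],"fingers": -1},{"travel": [35.5,22.4,0],"delta_rot": [0,0,0],"fingers": -1},{"travel": [35.5,22.4,0],"delta_rot": [0,0,0],"fingers": -1},{"travel": [35.5,22.4,0],"delta_rot": [0,0,0],"fingers": -1},{"travel": [35.5,22.4,0],"delta_rot": [0,0,0],"fingers": -1},{"travel": [35.5,22.4,0],"delta_rot": [0,0,0],"fingers": -1},{"travel": [35.5,22.4,0],"delta_rot": [0,0,0],"fingers": -1},{"travel": [35.5,22.4,0],"delta_rot": [0,0,0],"fingers": -1},{"travel": [35.5,22.4,0],"delta_rot": [0,0,0],"fingers": -1},{"travel": [35.5,22.4,0],"delta_rot": [0,0,0],"fingers": -1},{"travel": [20.5,12.4,0],"delta_rot": [0,0,0],"fingers": -1},{"travel": [0,0,0],"delta_rot": [0,0,0],"fingers": -1},{"travel": [0,0,0],"delta_rot": [0,0,0],"fingers": -1}])

```text
clock: 4.53
eef_pos: [546.4, 44.4, 259.4]
eef_rot: [-3.141, 0.0, 1.599]
wrist_force: [-0.7, -0.1, 0.5]
finger_gap: 93.8
```

```bash
python3 - <<'E'
from m import *
go(548,44.2,115)
c=camera("wrist"); save(c,"w1"); P,T=cloud(c)
for lo,hi,b in((150,170,(480,600,-120,120)),(100,118,(600,690,-110,110)),(136,154,(600,700,-180,180))):
    print(lo,*caps(P,lo,hi,b),sep="\n  ")
E
```

```text
clock 4.53 pos [546.4  44.4 259.4] rot [-3.1413e+00  2.0000e-04  1.5992e+00] F [-0.7 -0.1  0.5] gap 93.8
  travel(now-tool) [ -0.2   1.6 144.4] travel(ideal tool) [ -0.3   1.6 144.4] rot [-0.01  0.01  0.08]
150
  (2184, array([546.6,  45.3]), 35, 35, np.float64(159.5))
  (1994, array([548.6, -33.6]), 42, 29, np.float64(159.3))
100
  (1912, array([636.1,  73.3]), 38, 37, np.float64(109.7))
  (1817, array([635.4,   9.1]), 50, 40, np.float64(109.7))
  (1314, array([638.6, -60.5]), 35, 34, np.float64(109.5))
136
  (2211, array([634. , 139.5]), 33, 34, np.float64(144.7))
  (1232, array([ 640.7, -127.4]), 31, 33, np.float64(144.4))
```

View pics/w1.png

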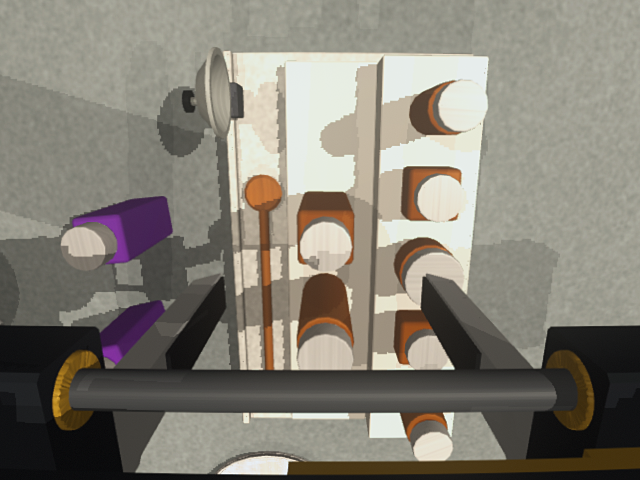

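The wrist view confirms the layout: the tall square jar is at px (326,240), the round jar at (326,345), and the fingers clear the low jars. I'll descend and grip the tall square jar.

>>> send_rows(plan=[{"travel": [0,1.1,12],"delta_rot": [0,0,0],"fingers": -1},{"travel": [0,0,18],"delta_rot": [0,0,0],"fingers": -1},{"travel": [0,0,18],"delta_rot": [0,0,0],"fingers": -1},{"travel": [0,0,18],"delta_rot": [0,0,0],"fingers": -1},{"travel": [0,0,18],"delta_rot": [0,0,0],"fingers": -1},{"travel": [0,0,18],"delta_rot": [0,0,0],"fingers": -1},{"travel": [0,0,18],"delta_rot": [0,0,0],"fingers": -1},{"travel": [0,0,14],"delta_rot": [0,0,0],"fingers": -1},{"travel": [0,0,10],"delta_rot": [0,0,0],"fingers": -1},{"travel": [0,0,0],"delta_rot": [0,0,0],"fingers": -1},{"travel": [0,0,0],"delta_rot": [0,0,0],"fingers": -1}])

```text
clock: 5.95
eef_pos: [548.1, 45.0, 116.0]
eef_rot: [3.141, 0.0, 1.6]
wrist_force: [0.5, -0.2, 0.4]
finger_gap: 94.0
```

```bash
python3 -c "
from h import *
go(547.5,44.5,115)"
```

```text
clock 5.95 pos [548.1  45.  116. ] rot [3.1408 0.     1.6003] F [ 0.5 -0.2  0.4] gap 94.0
  travel(now-tool) [-0.5 -0.6  1. ] travel(ideal tool) [-0.5 -0.6  1. ] rot [ 0.05 -0.    0.15]
```

>>> send_rows(plan=[{"travel": [0,0,0],"delta_rot": [0,0,0],"fingers": -0.5},{"travel": [0,0,0],"delta_rot": [0,0,0],"fingers": -0.2},{"travel": [0,0,0],"delta_rot": [0,0,0],"fingers": 0},{"travel": [0,0,0],"delta_rot": [0,0,0],"fingers": 0.05},{"travel": [0,0,0],"delta_rot": [0,0,0],"fingers": 0.1},{"travel": [0,0,0],"delta_rot": [0,0,0],"fingers": 0.15},{"travel": [0,0,0],"delta_rot": [0,0,0],"fingers": 0.3},{"travel": [0,0,0],"delta_rot": [0,0,0],"fingers": 1},{"travel": [0,0,0],"delta_rot": [0,0,0],"fingers": 1},{"travel": [0,0,0],"delta_rot": [0,0,0],"fingers": 1},{"travel": [0,0,0],"delta_rot": [0,0,0],"fingers": 1}], grip_force=20)

```text
clock: 7.32
eef_pos: [547.8, 45.0, 115.4]
eef_rot: [-3.142, -0.0, 1.6]
wrist_force: [-0.5, 0.2, -0.4]
finger_gap: 41.7
```

```bash
python3 -c "
from h import *
go(460,406.5,240)"
```

```text
clock 7.33 pos [547.8  45.  115.4] rot [-3.1416 -0.      1.6003] F [-0.5  0.2 -0.4] gap 41.7
  travel(now-tool) [ 363.9  -77.1 -124.6] travel(ideal tool) [ 363.7  -78.  -124.6] rot [-0.   -0.    0.15]
```

>>> send_rows(plan=[{"travel": [0,0,-3],"delta_rot": [0,0,0],"fingers": 1},{"travel": [0,0,-10],"delta_rot": [0,0,0],"fingers": 1},{"travel": [0,0,-18],"delta_rot": [0,0,0],"fingers": 1},{"travel": [0,0,-20],"delta_rot": [0,0,0],"fingers": 1},{"travel": [0,0,-20],"delta_rot": [0,0,0],"fingers": 1},{"travel": [0,0,-20],"delta_rot": [0,0,0],"fingers": 1},{"travel": [0,0,-16],"delta_rot": [0,0,0],"fingers": 1},{"travel": [0,0,-12],"delta_rot": [0,0,0],"fingers": 1},{"travel": [0,0,-6],"delta_rot": [0,0,0],"fingers": 1},{"travel": [14,-3,0],"delta_rot": [0,0,0],"fingers": 1},{"travel": [30,-6.4,0],"delta_rot": [0,0,0],"fingers": 1},{"travel": [36,-7.7,0],"delta_rot": [0,0,0],"fingers": 1},{"travel": [40,-8.5,0],"delta_rot": [0,0,0],"fingers": 1},{"travel": [40,-8.5,0],"delta_rot": [0,0,0],"fingers": 1},{"travel": [40,-8.5,0],"delta_rot": [0,0,0],"fingers": 1},{"travel": [40,-8.5,0],"delta_rot": [0,0,0],"fingers": 1},{"travel": [40,-8.5,0],"delta_rot": [0,0,0],"fingers": 1},{"travel": [36,-7.7,0],"delta_rot": [0,0,0],"fingers": 1},{"travel": [30,-6.4,0],"delta_rot": [0,0,0],"fingers": 1},{"travel": [17.6,-3.8,0],"delta_rot": [0,0,0],"fingers": 1}])

```text
clock: 9.82
eef_pos: [458.3, 407.8, 239.6]
eef_rot: [-3.14, 0.001, 1.602]
wrist_force: [-0.1, -0.8, -3.0]
finger_gap: 41.6
```

```bash
python3 -c "
from h import *
go(460,406.5,97.5)
c=camera('top');P,T=cloud(c);x,y,z=P[...,0],P[...,1],P[...,2]
for n in ['tall_square_mid']:
  for d in tip_of(n,'top'): print(d['confidence'],w(T,d['at']))
go(460,406.5,97.5)"
```

```text
clock 9.82 pos [458.3 407.8 239.6] rot [-3.1404e+00  7.0000e-04  1.6018e+00] F [-0.1 -0.8 -3. ] gap 41.6
  travel(now-tool) [ -1.2   1.8 142.1] travel(ideal tool) [ -1.3   1.6 142.1] rot [-0.07  0.04  0.23]
0.89 [353.40371731 -85.41506431  64.98272344]
0.84 [361.62262121  31.44111399  69.74646283]
0.73 [455.20253369 409.42812098 215.53920108]
clock 9.93 pos [458.7 407.4 239.7] rot [-3.1407e+00  5.0000e-04  1.6021e+00] F [-0.5  0.1 -1.5] gap 41.7
  travel(now-tool) [ -0.9   1.4 142.2] travel(ideal tool) [ -1.    1.3 142.2] rot [-0.05  0.03  0.25]
```

>>> send_rows(plan=[{"travel": [-1,1.3,10],"delta_rot": [0,0,0],"fingers": 1},{"travel": [0,0,20],"delta_rot": [0,0,0],"fingers": 1},{"travel": [0,0,22],"delta_rot": [0,0,0],"fingers": 1},{"travel": [0,0,22],"delta_rot": [0,0,0],"fingers": 1},{"travel": [0,0,22],"delta_rot": [0,0,0],"fingers": 1},{"travel": [0,0,18],"delta_rot": [0,0,0],"fingers": 1},{"travel": [0,0,12],"delta_rot": [0,0,0],"fingers": 1},{"travel": [0,0,7],"delta_rot": [0,0,0],"fingers": 1},{"travel": [0,0,4],"delta_rot": [0,0,0],"fingers": 1},{"travel": [0,0,2],"delta_rot": [0,0,0],"fingers": 1},{"travel": [0,0,1.5],"delta_rot": [0,0,0],"fingers": 1},{"travel": [0,0,1],"delta_rot": [0,0,0],"fingers": 1},{"travel": [0,0,0.6],"delta_rot": [0,0,0],"fingers": 1},{"travel": [0,0,0],"delta_rot": [0,0,0],"fingers": 1},{"travel": [0,0,0],"delta_rot": [0,0,0],"fingers": 1}])

```text
clock: 11.8
eef_pos: [460.9, 405.2, 98.4]
eef_rot: [3.141, -0.0, 1.6]
wrist_force: [0.1, 0.8, -1.0]
finger_gap: 42.0
```

```bash
python3 -c "
from h import *
go(460,406.5,97.4)"
```

```text
clock 11.8 pos [460.9 405.2  98.4] rot [ 3.1415e+00 -1.0000e-04  1.6003e+00] F [ 0.1  0.8 -1. ] gap 42.0
  travel(now-tool) [ 1.3 -0.9  1. ] travel(ideal tool) [ 1.3 -0.9  1. ] rot [ 0.01 -0.01  0.15]
```

Down in small steps until contact.

>>> send_rows(plan=[{"travel": [0,0,0.4],"delta_rot": [0,0,0],"fingers": 1},{"travel": [0,0,0.3],"delta_rot": [0,0,0],"fingers": 1},{"travel": [0,0,0.3],"delta_rot": [0,0,0],"fingers": 1},{"travel": [0,0,0],"delta_rot": [0,0,0],"fingers": 1},{"travel": [0,0,0],"delta_rot": [0,0,0],"fingers": 1}])

```text
clock: 12.42
eef_pos: [460.9, 405.2, 97.5]
eef_rot: [3.142, -0.0, 1.6]
wrist_force: [-0.8, -0.2, -0.1]
finger_gap: 41.9
```

```bash
python3 -c "
from h import *
go(460,406.5,97.4)
for i in range(3): camera('wrist'); print(manip.read_state()['wrist_force'])"
```

```text
clock 12.43 pos [460.9 405.2  97.5] rot [ 3.1415 -0.      1.6004] F [-0.8 -0.2 -0.1] gap 41.9
  travel(now-tool) [ 1.3 -0.9  0.1] travel(ideal tool) [ 1.3 -0.9  0.1] rot [ 0.   -0.    0.15]
[ 0.2459882  -1.33121184  0.01852277]
[-0.66969279 -0.79802268  1.21920904]
[-0.13681497  0.15535108 -0.05234805]
```

>>> send_rows(plan=[{"travel": [0,0,0.2],"delta_rot": [0,0,0],"fingers": 0.05},{"travel": [0,0,0],"delta_rot": [0,0,0],"fingers": 0},{"travel": [0,0,0],"delta_rot": [0,0,0],"fingers": -0.3},{"travel": [0,0,0],"delta_rot": [0,0,0],"fingers": -0.7},{"travel": [0,0,0],"delta_rot": [0,0,0],"fingers": -1},{"travel": [0,0,0],"delta_rot": [0,0,0],"fingers": -1},{"travel": [0,0,-8],"delta_rot": [0,0,0],"fingers": -1},{"travel": [0,0,-20],"delta_rot": [0,0,0],"fingers": -1},{"travel": [0,0,-25],"delta_rot": [0,0,0],"fingers": -1},{"travel": [0,0,-30],"delta_rot": [0,0,0],"fingers": -1},{"travel": [0,0,-30],"delta_rot": [0,0,0],"fingers": -1},{"travel": [0,0,-20],"delta_rot": [0,0,0],"fingers": -1},{"travel": [0,0,-10],"delta_rot": [0,0,0],"fingers": -1},{"travel": [0,0,0],"delta_rot": [0,0,0],"fingers": -1}])

```text
clock: 14.32
eef_pos: [461.0, 405.3, 240.5]
eef_rot: [3.141, -0.0, 1.6]
wrist_force: [-0.1, 0.8, -0.6]
finger_gap: 94.0
```

```bash
python3 -c "
from m import *
c=camera('top'); P,T=cloud(c); print(caps(P,130,155,(380,550,270,480)),caps(P,150,170,(500,600,-120,120)))
c=camera('scene'); P,T=cloud(c); print(caps(P,130,155,(380,550,270,480)),caps(P,150,170,(500,600,-120,120)))
go(550.2,-40.5,240)"
```

```text
[(219, array([460.8, 404.3]), 34, 34, np.float64(141.9))] [(286, array([549.2, -40.5]), 40, 41, np.float64(160.2))]
[(139, array([460.4, 403.7]), 35, 36, np.float64(140.4))] [(304, array([550.5, -41. ]), 41, 40, np.float64(158.7))]
clock 14.43 pos [460.7 405.1 239.3] rot [-3.1406e+00  7.0000e-04  1.6003e+00] F [ 0.3 -0.7 -0.3] gap 94.0
  travel(now-tool) [-448.    76.3   -0.5] travel(ideal tool) [-447.8   77.4   -0.7] rot [-0.06  0.04  0.15]
```

>>> send_rows(plan=[{"travel": [-16,2.7,0],"delta_rot": [0,0,0],"fingers": -1},{"travel": [-32,5.5,0],"delta_rot": [0,0,0],"fingers": -1},{"travel": [-40,6.8,0],"delta_rot": [0,0,0],"fingers": -1},{"travel": [-40,6.8,0],"delta_rot": [0,0,0],"fingers": -1},{"travel": [-40,6.8,0],"delta_rot": [0,0,0],"fingers": -1},{"travel": [-40,6.8,0],"delta_rot": [0,0,0],"fingers": -1},{"travel": [-40,6.8,0],"delta_rot": [0,0,0],"fingers": -1},{"travel": [-40,6.8,0],"delta_rot": [0,0,0],"fingers": -1},{"travel": [-40,6.8,0],"delta_rot": [0,0,0],"fingers": -1},{"travel": [-40,6.8,0],"delta_rot": [0,0,0],"fingers": -1},{"travel": [-40,6.8,0],"delta_rot": [0,0,0],"fingers": -1},{"travel": [-28,4.8,0],"delta_rot": [0,0,0],"fingers": -1},{"travel": [-12,2.1,0],"delta_rot": [0,0,0],"fingers": -1},{"travel": [0,0,0],"delta_rot": [0,0,0],"fingers": -1},{"travel": [0,0,0],"delta_rot": [0,0,0],"fingers": -1}])

```text
clock: 16.3
eef_pos: [550.2, -39.6, 240.1]
eef_rot: [-3.141, -0.0, 1.601]
wrist_force: [0.6, 0.6, 0.0]
finger_gap: 94.1
```

```bash
python3 -c "
from m import *
go(550,-40.5,115.4)
c=camera('wrist'); P,T=cloud(c); print(caps(P,150,170,(500,600,-120,120)),caps(P,100,118,(600,690,-30,40)))"
```

```text
clock 16.3 pos [550.2 -39.6 240.1] rot [-3.1415e+00 -1.0000e-04  1.6011e+00] F [0.6 0.6 0. ] gap 94.1
  travel(now-tool) [ -1.   -0.2 124.7] travel(ideal tool) [ -0.9  -0.2 124.7] rot [-0.01 -0.01  0.19]
[(3376, array([548.8, -39.5]), 41, 41, np.float64(159.5))] [(3782, array([637.3,   5.5]), 49, 49, np.float64(109.7))]
```

>>> send_rows(plan=[{"travel": [-0.7,-0.5,10],"delta_rot": [0,0,0],"fingers": -1},{"travel": [0,0,20],"delta_rot": [0,0,0],"fingers": -1},{"travel": [0,0,22],"delta_rot": [0,0,0],"fingers": -1},{"travel": [0,0,22],"delta_rot": [0,0,0],"fingers": -1},{"travel": [0,0,22],"delta_rot": [0,0,0],"fingers": -1},{"travel": [0,0,16],"delta_rot": [0,0,0],"fingers": -1},{"travel": [0,0,9],"delta_rot": [0,0,0],"fingers": -1},{"travel": [0,0,3.7],"delta_rot": [0,0,0],"fingers": -1},{"travel": [0,0,0],"delta_rot": [0,0,0],"fingers": -0.5},{"travel": [0,0,0],"delta_rot": [0,0,0],"fingers": -0.2},{"travel": [0,0,0],"delta_rot": [0,0,0],"fingers": -0.06},{"travel": [0,0,0],"delta_rot": [0,0,0],"fingers": -0.02},{"travel": [0,0,0],"delta_rot": [0,0,0],"fingers": 0.02},{"travel": [0,0,0],"delta_rot": [0,0,0],"fingers": 0.06},{"travel": [0,0,0],"delta_rot": [0,0,0],"fingers": 0.3},{"travel": [0,0,0],"delta_rot": [0,0,0],"fingers": 1},{"travel": [0,0,0],"delta_rot": [0,0,0],"fingers": 1},{"travel": [0,0,0],"delta_rot": [0,0,0],"fingers": 1}])

```text
clock: 18.6
eef_pos: [549.9, -41.0, 115.5]
eef_rot: [3.142, 0.0, 1.6]
wrist_force: [0.6, -0.4, 0.6]
finger_gap: 46.4
```

```bash
python3 -c "
from m import *
go(468.9,305.5,240)"
```

```text
clock 18.6 pos [549.9 -41.  115.5] rot [3.1415 0.     1.6004] F [ 0.6 -0.4  0.6] gap 46.4
  travel(now-tool) [ 348.8  -70.8 -124.5] travel(ideal tool) [ 348.6  -71.7 -124.5] rot [0.   0.   0.15]
```

>>> send_rows(plan=[{"travel": [0,0,-3],"delta_rot": [0,0,0],"fingers": 1},{"travel": [0,0,-10],"delta_rot": [0,0,0],"fingers": 1},{"travel": [0,0,-18],"delta_rot": [0,0,0],"fingers": 1},{"travel": [0,0,-20],"delta_rot": [0,0,0],"fingers": 1},{"travel": [0,0,-20],"delta_rot": [0,0,0],"fingers": 1},{"travel": [0,0,-20],"delta_rot": [0,0,0],"fingers": 1},{"travel": [0,0,-16],"delta_rot": [0,0,0],"fingers": 1},{"travel": [0,0,-12],"delta_rot": [0,0,0],"fingers": 1},{"travel": [0,0,-5.5],"delta_rot": [0,0,0],"fingers": 1},{"travel": [14,-2.9,0],"delta_rot": [0,0,0],"fingers": 1},{"travel": [30,-6.1,0],"delta_rot": [0,0,0],"fingers": 1},{"travel": [36,-7.3,0],"delta_rot": [0,0,0],"fingers": 1},{"travel": [40,-8.1,0],"delta_rot": [0,0,0],"fingers": 1},{"travel": [40,-8.1,0],"delta_rot": [0,0,0],"fingers": 1},{"travel": [40,-8.1,0],"delta_rot": [0,0,0],"fingers": 1},{"travel": [40,-8.1,0],"delta_rot": [0,0,0],"fingers": 1},{"travel": [40,-8.1,0],"delta_rot": [0,0,0],"fingers": 1},{"travel": [36,-7.3,0],"delta_rot": [0,0,0],"fingers": 1},{"travel": [22,-4.5,0],"delta_rot": [0,0,0],"fingers": 1},{"travel": [10.7,-2.4,0],"delta_rot": [0,0,0],"fingers": 1}])

```text
clock: 21.1
eef_pos: [467.6, 306.7, 239.2]
eef_rot: [-3.14, 0.001, 1.602]
wrist_force: [0.2, 0.6, -2.0]
finger_gap: 45.5
```

>>> send_rows(plan=[{"travel": [0,0,0],"delta_rot": [0,0,0],"fingers": 1},{"travel": [0,0,0],"delta_rot": [0,0,0],"fingers": 1}])

```text
clock: 21.35
eef_pos: [468.8, 304.8, 239.8]
eef_rot: [-3.141, 0.0, 1.6]
wrist_force: [-0.9, 0.1, -1.8]
finger_gap: 45.6
```

```bash
python3 -c "
from m import *
go(468.9,305.5,97.5)"
```

```text
clock 21.35 pos [468.8 304.8 239.8] rot [-3.1414e+00  2.0000e-04  1.5997e+00] F [-0.9  0.1 -1.8] gap 45.6
  travel(now-tool) [  0.7   0.2 142.3] travel(ideal tool) [7.000e-01 1.000e-01 1.423e+02] rot [-0.01  0.01  0.11]
```

>>> send_rows(plan=[{"travel": [0.5,0,10],"delta_rot": [0,0,0],"fingers": 1},{"travel": [0,0,20],"delta_rot": [0,0,0],"fingers": 1},{"travel": [0,0,22],"delta_rot": [0,0,0],"fingers": 1},{"travel": [0,0,22],"delta_rot": [0,0,0],"fingers": 1},{"travel": [0,0,22],"delta_rot": [0,0,0],"fingers": 1},{"travel": [0,0,18],"delta_rot": [0,0,0],"fingers": 1},{"travel": [0,0,12],"delta_rot": [0,0,0],"fingers": 1},{"travel": [0,0,7],"delta_rot": [0,0,0],"fingers": 1},{"travel": [0,0,4],"delta_rot": [0,0,0],"fingers": 1},{"travel": [0,0,2],"delta_rot": [0,0,0],"fingers": 1},{"travel": [0,0,1.3],"delta_rot": [0,0,0],"fingers": 1},{"travel": [0,0,0.5],"delta_rot": [0,0,0],"fingers": 1},{"travel": [0,0,0.5],"delta_rot": [0,0,0],"fingers": 1},{"travel": [0,0,0],"delta_rot": [0,0,0],"fingers": 1},{"travel": [0,0,0],"delta_rot": [0,0,0],"fingers": 1}])

```text
clock: 23.22
eef_pos: [468.7, 305.9, 98.7]
eef_rot: [3.142, -0.0, 1.6]
wrist_force: [0.2, 0.1, -2.2]
finger_gap: 45.7
```

```bash
python3 -c "
from m import *
go(468.9,305.5,97.5)"
```

```text
clock 23.23 pos [468.7 305.9  98.7] rot [ 3.1415 -0.      1.6003] F [ 0.2  0.1 -2.2] gap 45.7
  travel(now-tool) [-0.4  0.2  1.2] travel(ideal tool) [-0.4  0.2  1.2] rot [ 0.   -0.    0.15]
```

>>> send_rows(plan=[{"travel": [0,0,0.5],"delta_rot": [0,0,0],"fingers": 1},{"travel": [0,0,0.4],"delta_rot": [0,0,0],"fingers": 1},{"travel": [0,0,0.3],"delta_rot": [0,0,0],"fingers": 1},{"travel": [0,0,0],"delta_rot": [0,0,0],"fingers": 1},{"travel": [0,0,0],"delta_rot": [0,0,0],"fingers": 1}])

```text
clock: 23.85
eef_pos: [468.7, 305.9, 97.5]
eef_rot: [3.142, -0.0, 1.6]
wrist_force: [0.2, 0.2, -0.5]
finger_gap: 45.4
```

```bash
python3 -c "
from m import *
go(468.9,305.5,97.5)"
```

```text
clock 23.85 pos [468.7 305.9  97.5] rot [ 3.1415 -0.      1.6004] F [ 0.2  0.2 -0.5] gap 45.4
  travel(now-tool) [-0.4  0.2 -0. ] travel(ideal tool) [-0.4  0.2 -0. ] rot [ 0.   -0.    0.15]
```

>>> send_rows(plan=[{"travel": [0,0,0.3],"delta_rot": [0,0,0],"fingers": 1},{"travel": [0,0,0],"delta_rot": [0,0,0],"fingers": 0},{"travel": [0,0,0],"delta_rot": [0,0,0],"fingers": -0.05},{"travel": [0,0,0],"delta_rot": [0,0,0],"fingers": -0.3},{"travel": [0,0,0],"delta_rot": [0,0,0],"fingers": -0.7},{"travel": [0,0,0],"delta_rot": [0,0,0],"fingers": -1},{"travel": [0,0,0],"delta_rot": [0,0,0],"fingers": -1},{"travel": [0,0,-8],"delta_rot": [0,0,0],"fingers": -1},{"travel": [0,0,-20],"delta_rot": [0,0,0],"fingers": -1},{"travel": [0,0,-25],"delta_rot": [0,0,0],"fingers": -1},{"travel": [0,0,-30],"delta_rot": [0,0,0],"fingers": -1},{"travel": [0,0,-30],"delta_rot": [0,0,0],"fingers": -1},{"travel": [0,0,-20],"delta_rot": [0,0,0],"fingers": -1},{"travel": [0,0,-10],"delta_rot": [0,0,0],"fingers": -1},{"travel": [0,0,0],"delta_rot": [0,0,0],"fingers": -1}])

```text
clock: 25.72
eef_pos: [468.7, 305.9, 240.5]
eef_rot: [3.141, -0.0, 1.6]
wrist_force: [-0.8, 0.1, -0.2]
finger_gap: 93.6
```

```bash
python3 -c "
from m import *
for n in('top','scene'):
  c=camera(n); P,T=cloud(c); print(caps(P,130,155,(380,550,270,480)),caps(P,100,118,(600,690,-110,110)))
go(638.3,4.8,240)"
```

```text
[(163, array([473. , 296.5]), 41, 21, np.float64(142.2))] [(364, array([638.7,   5.3]), 46, 49, np.float64(110.0)), (215, array([640.4, -62.6]), 37, 35, np.float64(110.0)), (218, array([636.5,  72.1]), 37, 37, np.float64(109.9))]
[(71, array([453.8, 398.1]), 18, 36, np.float64(139.8)), (200, array([467.9, 304.2]), 40, 42, np.float64(140.9))] [(220, array([637.1,  70.7]), 35, 37, np.float64(108.8)), (399, array([638.6,   3.5]), 47, 49, np.float64(108.9)), (268, array([641.7, -64.9]), 35, 37, np.float64(108.6))]
clock 25.82 pos [468.4 305.8 239.3] rot [-3.1406e+00  6.0000e-04  1.6004e+00] F [-0.  -0.4 -0.6] gap 94.1
  travel(now-tool) [-305.9  160.9   -0.6] travel(ideal tool) [-305.5  161.7   -0.7] rot [-0.06  0.03  0.15]
```

>>> send_rows(plan=[{"travel": [-15,7.9,0],"delta_rot": [0,0,0],"fingers": -1},{"travel": [-30,15.8,0],"delta_rot": [0,0,0],"fingers": -1},{"travel": [-36,19,0],"delta_rot": [0,0,0],"fingers": -1},{"travel": [-36,19,0],"delta_rot": [0,0,0],"fingers": -1},{"travel": [-36,19,0],"delta_rot": [0,0,0],"fingers": -1},{"travel": [-36,19,0],"delta_rot": [0,0,0],"fingers": -1},{"travel": [-36,19,0],"delta_rot": [0,0,0],"fingers": -1},{"travel": [-36,19,0],"delta_rot": [0,0,0],"fingers": -1},{"travel": [-28,14.8,0],"delta_rot": [0,0,0],"fingers": -1},{"travel": [-16.7,8.7,0],"delta_rot": [0,0,0],"fingers": -1},{"travel": [0,0,0],"delta_rot": [0,0,0],"fingers": -1},{"travel": [0,0,0],"delta_rot": [0,0,0],"fingers": -1}])

```text
clock: 27.32
eef_pos: [638.5, 5.8, 240.1]
eef_rot: [-3.141, -0.0, 1.601]
wrist_force: [0.8, -0.7, -0.5]
finger_gap: 94.3
```

```bash
python3 -c "
from m import *
go(638.3,4.8,85)
c=camera('wrist'); save(c,'w2'); P,T=cloud(c); print(caps(P,100,118,(600,690,-110,110)))"
```

```text
clock 27.32 pos [638.5   5.8 240.1] rot [-3.1414e+00 -2.0000e-04  1.6010e+00] F [ 0.8 -0.7 -0.5] gap 94.3
  travel(now-tool) [ -1.1  -0.2 155.1] travel(ideal tool) [ -1.   -0.2 155.1] rot [-0.01 -0.01  0.18]
[(2250, array([636.1,  73.4]), 37, 37, np.float64(109.6)), (3385, array([637.9,   5.6]), 49, 49, np.float64(109.6)), (1761, array([639.6, -62.1]), 37, 36, np.float64(109.4))]
```

View pics/w2.png

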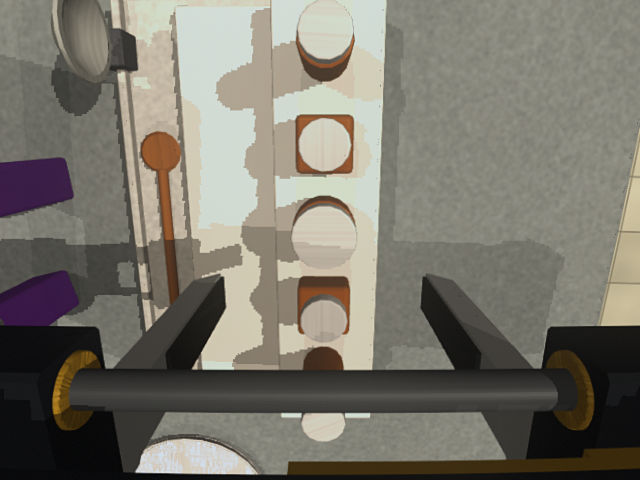

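The low jar is at px (324,235), centred between the fingers. Descending to grip it.

>>> send_rows(plan=[{"travel": [-0.6,0,10],"delta_rot": [0,0,0],"fingers": -1},{"travel": [0,0,20],"delta_rot": [0,0,0],"fingers": -1},{"travel": [0,0,25],"delta_rot": [0,0,0],"fingers": -1},{"travel": [0,0,25],"delta_rot": [0,0,0],"fingers": -1},{"travel": [0,0,25],"delta_rot": [0,0,0],"fingers": -1},{"travel": [0,0,20],"delta_rot": [0,0,0],"fingers": -1},{"travel": [0,0,14],"delta_rot": [0,0,0],"fingers": -1},{"travel": [0,0,10],"delta_rot": [0,0,0],"fingers": -1},{"travel": [0,0,5],"delta_rot": [0,0,0],"fingers": -1},{"travel": [0,0,1],"delta_rot": [0,0,0],"fingers": -1},{"travel": [0,0,0],"delta_rot": [0,0,0],"fingers": -0.6},{"travel": [0,0,0],"delta_rot": [0,0,0],"fingers": -0.3},{"travel": [0,0,0],"delta_rot": [0,0,0],"fingers": -0.18},{"travel": [0,0,0],"delta_rot": [0,0,0],"fingers": -0.12},{"travel": [0,0,0],"delta_rot": [0,0,0],"fingers": -0.08},{"travel": [0,0,0],"delta_rot": [0,0,0],"fingers": 0.2},{"travel": [0,0,0],"delta_rot": [0,0,0],"fingers": 1},{"travel": [0,0,0],"delta_rot": [0,0,0],"fingers": 1},{"travel": [0,0,0],"delta_rot": [0,0,0],"fingers": 1}])

```text
clock: 29.75
eef_pos: [638.9, 4.5, 85.2]
eef_rot: [3.141, 0.0, 1.6]
wrist_force: [0.1, 0.0, 1.1]
finger_gap: 51.7
```

```bash
python3 -c "
from m import *
go(489.3,-359,225)"
```

```text
clock 29.75 pos [638.9   4.5  85.2] rot [3.1414 0.     1.6003] F [0.1 0.  1.1] gap 51.7
  travel(now-tool) [-358.9 -160.2 -139.8] travel(ideal tool) [-359.3 -159.3 -139.8] rot [0.01 0.   0.15]
```

>>> send_rows(plan=[{"travel": [0,0,-3],"delta_rot": [0,0,0],"fingers": 1},{"travel": [0,0,-10],"delta_rot": [0,0,0],"fingers": 1},{"travel": [0,0,-18],"delta_rot": [0,0,0],"fingers": 1},{"travel": [0,0,-22],"delta_rot": [0,0,0],"fingers": 1},{"travel": [0,0,-22],"delta_rot": [0,0,0],"fingers": 1},{"travel": [0,0,-22],"delta_rot": [0,0,0],"fingers": 1},{"travel": [0,0,-20],"delta_rot": [0,0,0],"fingers": 1},{"travel": [0,0,-14],"delta_rot": [0,0,0],"fingers": 1},{"travel": [0,0,-9],"delta_rot": [0,0,0],"fingers": 1},{"travel": [-14,-6.2,0],"delta_rot": [0,0,0],"fingers": 1},{"travel": [-30,-13.4,0],"delta_rot": [0,0,0],"fingers": 1},{"travel": [-36,-16,0],"delta_rot": [0,0,0],"fingers": 1},{"travel": [-40,-17.8,0],"delta_rot": [0,0,0],"fingers": 1},{"travel": [-40,-17.8,0],"delta_rot": [0,0,0],"fingers": 1},{"travel": [-40,-17.8,0],"delta_rot": [0,0,0],"fingers": 1},{"travel": [-40,-17.8,0],"delta_rot": [0,0,0],"fingers": 1},{"travel": [-40,-17.8,0],"delta_rot": [0,0,0],"fingers": 1},{"travel": [-36,-16,0],"delta_rot": [0,0,0],"fingers": 1},{"travel": [-28,-12.5,0],"delta_rot": [0,0,0],"fingers": 1},{"travel": [-15,-6.7,0],"delta_rot": [0,0,0],"fingers": 1}])

```text
clock: 32.25
eef_pos: [488.2, -360.6, 224.4]
eef_rot: [-3.141, -0.001, 1.599]
wrist_force: [0.5, 0.4, -2.2]
finger_gap: 51.1
```

>>> send_rows(plan=[{"travel": [0,0,0],"delta_rot": [0,0,0],"fingers": 1},{"travel": [0,0,0],"delta_rot": [0,0,0],"fingers": 1}])

```text
clock: 32.5
eef_pos: [490.0, -358.2, 225.0]
eef_rot: [-3.142, -0.0, 1.601]
wrist_force: [-0.3, 0.8, -1.6]
finger_gap: 52.0
```

```bash
python3 -c "
from m import *
go(489.3,-359,28.3)
for n in('top','scene'):
  c=camera(n); P,T=cloud(c); print(caps(P,130,160,(380,550,270,480)),caps(P,100,118,(600,690,-110,110)))
c=camera('top');save(c,'t2')"
```

```text
clock 32.5 pos [ 490.  -358.2  225. ] rot [-3.1415e+00 -3.0000e-04  1.6010e+00] F [-0.3  0.8 -1.6] gap 52.0
  travel(now-tool) [ -0.8  -0.7 196.7] travel(ideal tool) [ -0.7  -0.7 196.7] rot [-0.   -0.02  0.19]
[(299, array([468.5, 305. ]), 41, 40, np.float64(142.4)), (222, array([460.3, 404.1]), 35, 35, np.float64(141.7))] [(214, array([640.3, -62.8]), 37, 35, np.float64(110.4)), (216, array([636.7,  72.8]), 36, 37, np.float64(110.4))]
[(140, array([461.1, 403.1]), 38, 35, np.float64(140.5)), (198, array([467.8, 303.2]), 42, 39, np.float64(141.1))] [(224, array([637.2,  69.6]), 36, 36, np.float64(108.5)), (265, array([641.6, -64.7]), 35, 37, np.float64(108.7))]
```

View pics/t2.png

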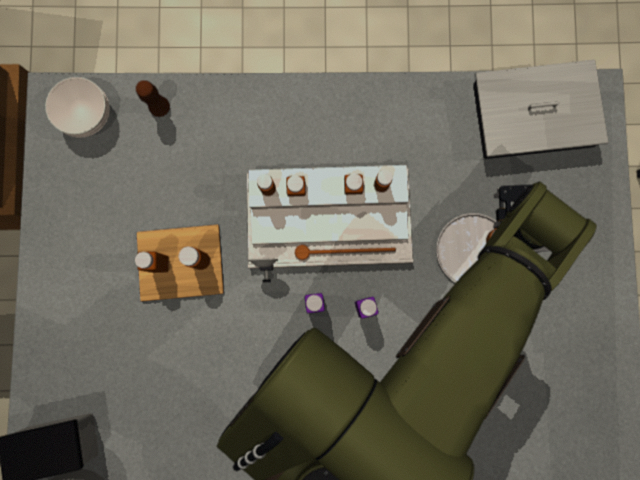

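The top view shows both tall jars upright on the board, at px (148,260) and (192,256). The low jar is held over the tray, so I'll lower it.

>>> send_rows(plan=[{"travel": [-0.7,-0.7,10],"delta_rot": [0,0,0],"fingers": 1},{"travel": [0,0,22],"delta_rot": [0,0,0],"fingers": 1},{"travel": [0,0,28],"delta_rot": [0,0,0],"fingers": 1},{"travel": [0,0,28],"delta_rot": [0,0,0],"fingers": 1},{"travel": [0,0,28],"delta_rot": [0,0,0],"fingers": 1},{"travel": [0,0,26],"delta_rot": [0,0,0],"fingers": 1},{"travel": [0,0,20],"delta_rot": [0,0,0],"fingers": 1},{"travel": [0,0,14],"delta_rot": [0,0,0],"fingers": 1},{"travel": [0,0,8],"delta_rot": [0,0,0],"fingers": 1},{"travel": [0,0,5],"delta_rot": [0,0,0],"fingers": 1},{"travel": [0,0,3],"delta_rot": [0,0,0],"fingers": 1},{"travel": [0,0,2],"delta_rot": [0,0,0],"fingers": 1},{"travel": [0,0,1],"delta_rot": [0,0,0],"fingers": 1},{"travel": [0,0,0.6],"delta_rot": [0,0,0],"fingers": 1},{"travel": [0,0,0],"delta_rot": [0,0,0],"fingers": 1},{"travel": [0,0,0],"delta_rot": [0,0,0],"fingers": 1}])

```text
clock: 34.65
eef_pos: [489.0, -359.8, 29.6]
eef_rot: [3.142, 0.0, 1.6]
wrist_force: [0.1, -0.1, -1.4]
finger_gap: 51.6
```

```bash
python3 -c "
from m import *
go(489.3,-359,28.2)"
```

```text
clock 34.65 pos [ 489.  -359.8   29.6] rot [3.1415e+00 1.0000e-04 1.6003e+00] F [ 0.1 -0.1 -1.4] gap 51.6
  travel(now-tool) [0.8 0.3 1.4] travel(ideal tool) [0.8 0.3 1.4] rot [0.   0.   0.14]
```

>>> send_rows(plan=[{"travel": [0.5,0,0.5],"delta_rot": [0,0,0],"fingers": 1},{"travel": [0,0,0.4],"delta_rot": [0,0,0],"fingers": 1},{"travel": [0,0,0.3],"delta_rot": [0,0,0],"fingers": 1},{"travel": [0,0,0.2],"delta_rot": [0,0,0],"fingers": 1},{"travel": [0,0,0],"delta_rot": [0,0,0],"fingers": 1},{"travel": [0,0,0],"delta_rot": [0,0,0],"fingers": 1}])

```text
clock: 35.4
eef_pos: [489.0, -359.3, 28.2]
eef_rot: [-3.142, 0.0, 1.6]
wrist_force: [-2.2, 0.3, -0.6]
finger_gap: 51.5
```

```bash
python3 -c "
from m import *
go(489.3,-359,28.2)
for i in range(4): camera('wrist'); print(manip.read_state()['wrist_force'][2])"
```

```text
clock 35.4 pos [ 489.  -359.3   28.2] rot [-3.1416  0.      1.6004] F [-2.2  0.3 -0.6] gap 51.5
  travel(now-tool) [ 0.3  0.3 -0. ] travel(ideal tool) [ 0.3  0.3 -0. ] rot [-0.    0.    0.15]
0.5444449224347689
0.11726901983753205
0.33773670964727515
1.196918249815257
```

>>> send_rows(plan=[{"travel": [0,0,0],"delta_rot": [0,0,0],"fingers": -0.12},{"travel": [0,0,0],"delta_rot": [0,0,0],"fingers": -0.16},{"travel": [0,0,0],"delta_rot": [0,0,0],"fingers": -0.3},{"travel": [0,0,0],"delta_rot": [0,0,0],"fingers": -0.6},{"travel": [0,0,0],"delta_rot": [0,0,0],"fingers": -0.9},{"travel": [0,0,0],"delta_rot": [0,0,0],"fingers": -0.9},{"travel": [0,0,-8],"delta_rot": [0,0,0],"fingers": -1},{"travel": [0,0,-20],"delta_rot": [0,0,0],"fingers": -1},{"travel": [0,0,-25],"delta_rot": [0,0,0],"fingers": -1},{"travel": [0,0,-30],"delta_rot": [0,0,0],"fingers": -1},{"travel": [0,0,-35],"delta_rot": [0,0,0],"fingers": -1},{"travel": [0,0,-35],"delta_rot": [0,0,0],"fingers": -1},{"travel": [0,0,-30],"delta_rot": [0,0,0],"fingers": -1},{"travel": [0,0,-20],"delta_rot": [0,0,0],"fingers": -1},{"travel": [0,0,-9],"delta_rot": [0,0,0],"fingers": -1},{"travel": [0,0,0],"delta_rot": [0,0,0],"fingers": -1}])

```text
clock: 37.6
eef_pos: [489.0, -359.3, 240.9]
eef_rot: [3.141, 0.001, 1.6]
wrist_force: [0.4, -0.4, 0.7]
finger_gap: 93.7
```

```bash
python3 -c "
from m import *
go(468.7,305.7,240)
for n in('top','scene','wrist'):
  c=camera(n); P,T=cloud(c); print(n,caps(P,45,62,(420,560,-430,-290)))
"
```

```text
clock 37.6 pos [ 489.  -359.3  240.9] rot [3.1408e+00 7.0000e-04 1.6004e+00] F [ 0.4 -0.4  0.7] gap 93.7
  travel(now-tool) [ 6.653e+02 -6.000e-01  4.000e-01] travel(ideal tool) [665.3  -2.3   0.9] rot [0.05 0.04 0.15]
top [(289, array([ 492.6, -353.2]), 40, 51, np.float64(52.5))]
scene [(466, array([ 489.6, -360.1]), 47, 48, np.float64(51.9))]
wrist [(2433, array([ 487.6, -358.4]), 49, 49, np.float64(52.3))]
```

>>> send_rows(plan=[{"travel": [20,0,0],"delta_rot": [0,0,0],"fingers": -1},{"travel": [40,0,0],"delta_rot": [0,0,0],"fingers": -1},{"travel": [45,0,0],"delta_rot": [0,0,0],"fingers": -1},{"travel": [45,0,0],"delta_rot": [0,0,0],"fingers": -1},{"travel": [45,0,0],"delta_rot": [0,0,0],"fingers": -1},{"travel": [45,0,0],"delta_rot": [0,0,0],"fingers": -1},{"travel": [45,0,0],"delta_rot": [0,0,0],"fingers": -1},{"travel": [45,0,0],"delta_rot": [0,0,0],"fingers": -1},{"travel": [45,0,0],"delta_rot": [0,0,0],"fingers": -1},{"travel": [45,0,0],"delta_rot": [0,0,0],"fingers": -1},{"travel": [45,0,0],"delta_rot": [0,0,0],"fingers": -1},{"travel": [45,0,0],"delta_rot": [0,0,0],"fingers": -1},{"travel": [45,0,0],"delta_rot": [0,0,0],"fingers": -1},{"travel": [45,0,0],"delta_rot": [0,0,0],"fingers": -1},{"travel": [40,0,0],"delta_rot": [0,0,0],"fingers": -1},{"travel": [20,-1,0],"delta_rot": [0,0,0],"fingers": -1},{"travel": [5.3,0,0],"delta_rot": [0,0,0],"fingers": -1},{"travel": [0,0,0],"delta_rot": [0,0,0],"fingers": -1},{"travel": [0,0,0],"delta_rot": [0,0,0],"fingers": -1}])

```text
clock: 40.12
eef_pos: [468.6, 304.7, 240.3]
eef_rot: [3.141, 0.0, 1.599]
wrist_force: [-0.9, 0.1, -0.8]
finger_gap: 94.1
```

```bash
python3 -c "
from m import *
go(468.7,305.9,97.5)
c=camera('top'); P,T=cloud(c); print(caps(P,45,62,(420,560,-430,-290)))
c=camera('wrist'); P,T=cloud(c); print(caps(P,130,160,(380,550,270,480)))
"
```

```text
clock 40.12 pos [468.6 304.7 240.3] rot [3.1414 0.     1.5992] F [-0.9  0.1 -0.8] gap 94.1
  travel(now-tool) [1.200e+00 1.000e-01 1.428e+02] travel(ideal tool) [1.200e+00 1.000e-01 1.428e+02] rot [0.01 0.   0.08]
[(365, array([ 489. , -359.4]), 48, 50, np.float64(52.8))]
[(2717, array([459.7, 405.4]), 35, 35, np.float64(141.5)), (3002, array([467.2, 307.4]), 41, 41, np.float64(141.4))]
```

The low jar is within 1 mm of the tray centre. Now I'll pick up the round jar to return it.

>>> send_rows(plan=[{"travel": [1,0,10],"delta_rot": [0,0,0],"fingers": -1},{"travel": [0,0,20],"delta_rot": [0,0,0],"fingers": -1},{"travel": [0,0,25],"delta_rot": [0,0,0],"fingers": -1},{"travel": [0,0,25],"delta_rot": [0,0,0],"fingers": -1},{"travel": [0,0,25],"delta_rot": [0,0,0],"fingers": -1},{"travel": [0,0,20],"delta_rot": [0,0,0],"fingers": -1},{"travel": [0,0,12],"delta_rot": [0,0,0],"fingers": -1},{"travel": [0,0,5.7],"delta_rot": [0,0,0],"fingers": -1},{"travel": [0,0,0],"delta_rot": [0,0,0],"fingers": -0.5},{"travel": [0,0,0],"delta_rot": [0,0,0],"fingers": -0.2},{"travel": [0,0,0],"delta_rot": [0,0,0],"fingers": -0.06},{"travel": [0,0,0],"delta_rot": [0,0,0],"fingers": -0.02},{"travel": [0,0,0],"delta_rot": [0,0,0],"fingers": 0.02},{"travel": [0,0,0],"delta_rot": [0,0,0],"fingers": 0.06},{"travel": [0,0,0],"delta_rot": [0,0,0],"fingers": 0.3},{"travel": [0,0,0],"delta_rot": [0,0,0],"fingers": 1},{"travel": [0,0,0],"delta_rot": [0,0,0],"fingers": 1},{"travel": [0,0,0],"delta_rot": [0,0,0],"fingers": 1}])

```text
clock: 42.48
eef_pos: [468.4, 306.7, 97.5]
eef_rot: [3.141, -0.0, 1.6]
wrist_force: [0.2, 0.6, 1.7]
finger_gap: 45.1
```

```bash
python3 -c "
from m import *
go(549.8,-40.7,240)"
```

```text
clock 42.48 pos [468.4 306.7  97.5] rot [ 3.1415e+00 -1.0000e-04  1.6003e+00] F [0.2 0.6 1.7] gap 45.1
  travel(now-tool) [-349.7   71.2 -142.5] travel(ideal tool) [-349.5   72.  -142.5] rot [ 0.01 -0.    0.14]
```

>>> send_rows(plan=[{"travel": [0,0,-3],"delta_rot": [0,0,0],"fingers": 1},{"travel": [0,0,-10],"delta_rot": [0,0,0],"fingers": 1},{"travel": [0,0,-20],"delta_rot": [0,0,0],"fingers": 1},{"travel": [0,0,-24],"delta_rot": [0,0,0],"fingers": 1},{"travel": [0,0,-24],"delta_rot": [0,0,0],"fingers": 1},{"travel": [0,0,-24],"delta_rot": [0,0,0],"fingers": 1},{"travel": [0,0,-20],"delta_rot": [0,0,0],"fingers": 1},{"travel": [0,0,-12],"delta_rot": [0,0,0],"fingers": 1},{"travel": [0,0,-5.5],"delta_rot": [0,0,0],"fingers": 1},{"travel": [-14,2.9,0],"delta_rot": [0,0,0],"fingers": 1},{"travel": [-30,6.2,0],"delta_rot": [0,0,0],"fingers": 1},{"travel": [-36,7.4,0],"delta_rot": [0,0,0],"fingers": 1},{"travel": [-40,8.2,0],"delta_rot": [0,0,0],"fingers": 1},{"travel": [-40,8.2,0],"delta_rot": [0,0,0],"fingers": 1},{"travel": [-40,8.2,0],"delta_rot": [0,0,0],"fingers": 1},{"travel": [-40,8.2,0],"delta_rot": [0,0,0],"fingers": 1},{"travel": [-40,8.2,0],"delta_rot": [0,0,0],"fingers": 1},{"travel": [-36,7.4,0],"delta_rot": [0,0,0],"fingers": 1},{"travel": [-22,4.5,0],"delta_rot": [0,0,0],"fingers": 1},{"travel": [-11.9,2.2,0],"delta_rot": [0,0,0],"fingers": 1}])

```text
clock: 44.98
eef_pos: [549.9, -42.5, 239.2]
eef_rot: [-3.14, -0.0, 1.599]
wrist_force: [-0.5, -0.1, -1.9]
finger_gap: 45.7
```

>>> send_rows(plan=[{"travel": [0,0,0],"delta_rot": [0,0,0],"fingers": 1},{"travel": [0,0,0],"delta_rot": [0,0,0],"fingers": 1}])

```text
clock: 45.22
eef_pos: [550.0, -40.3, 239.8]
eef_rot: [-3.141, -0.0, 1.601]
wrist_force: [0.2, -0.1, -2.0]
finger_gap: 46.1
```

```bash
python3 -c "
from m import *
go(549.9,-40.3,115.5)"
```

```text
clock 45.23 pos [550.  -40.3 239.8] rot [-3.1414e+00 -2.0000e-04  1.6009e+00] F [ 0.2 -0.1 -2. ] gap 46.1
  travel(now-tool) [ 0.000e+00 -1.000e-01  1.243e+02] travel(ideal tool) [ 0.000e+00 -1.000e-01  1.243e+02] rot [-0.01 -0.01  0.18]
```

>>> send_rows(plan=[{"travel": [0.5,0,10],"delta_rot": [0,0,0],"fingers": 1},{"travel": [0,0,20],"delta_rot": [0,0,0],"fingers": 1},{"travel": [0,0,22],"delta_rot": [0,0,0],"fingers": 1},{"travel": [0,0,22],"delta_rot": [0,0,0],"fingers": 1},{"travel": [0,0,18],"delta_rot": [0,0,0],"fingers": 1},{"travel": [0,0,14],"delta_rot": [0,0,0],"fingers": 1},{"travel": [0,0,8],"delta_rot": [0,0,0],"fingers": 1},{"travel": [0,0,4],"delta_rot": [0,0,0],"fingers": 1},{"travel": [0,0,2],"delta_rot": [0,0,0],"fingers": 1},{"travel": [0,0,1.5],"delta_rot": [0,0,0],"fingers": 1},{"travel": [0,0,1],"delta_rot": [0,0,0],"fingers": 1},{"travel": [0,0,0],"delta_rot": [0,0,0],"fingers": 1},{"travel": [0,0,0],"delta_rot": [0,0,0],"fingers": 1},{"travel": [0,0,0],"delta_rot": [0,0,0],"fingers": 1}])

```text
clock: 46.98
eef_pos: [550.2, -40.4, 117.5]
eef_rot: [3.141, 0.0, 1.6]
wrist_force: [-0.4, 0.0, -2.0]
finger_gap: 45.7
```

```bash
python3 -c "
from m import *
go(549.9,-40.3,115.5)
c=camera('scene'); P,T=cloud(c); print(caps(P,150,172,(500,600,-120,120)))
for i in range(4): camera('wrist'); print(manip.read_state()['wrist_force'][2])"
```

```text
clock 46.98 pos [550.2 -40.4 117.5] rot [3.1415 0.     1.6004] F [-0.4  0.  -2. ] gap 45.7
  travel(now-tool) [ 0.1 -0.3  2. ] travel(ideal tool) [ 0.1 -0.3  2. ] rot [0.01 0.   0.15]
[(33, array([537., -34.]), 23, 7, np.float64(161.1)), (132, array([541.7, -53.9]), 50, 16, np.float64(160.2))]
-1.8245614540008048
-2.7477914543754163
-1.148879050243032
-1.8946407515867025
```

>>> send_rows(plan=[{"travel": [0,-0.2,0.7],"delta_rot": [0,0,0],"fingers": 1},{"travel": [0,0,0.5],"delta_rot": [0,0,0],"fingers": 1},{"travel": [0,0,0.4],"delta_rot": [0,0,0],"fingers": 1},{"travel": [0,0,0.3],"delta_rot": [0,0,0],"fingers": 1},{"travel": [0,0,0.1],"delta_rot": [0,0,0],"fingers": 1},{"travel": [0,0,0],"delta_rot": [0,0,0],"fingers": 1},{"travel": [0,0,0],"delta_rot": [0,0,0],"fingers": 1}])

```text
clock: 48.1
eef_pos: [550.0, -40.4, 115.5]
eef_rot: [3.141, 0.0, 1.6]
wrist_force: [-0.1, 0.7, 0.1]
finger_gap: 45.8
```

```bash
python3 -c "
from m import *
go(549.9,-40.3,115.5)
for i in range(4): camera('wrist'); print(manip.read_state()['wrist_force'][2])"
```

```text
clock 48.1 pos [550.  -40.4 115.5] rot [3.1415 0.     1.6003] F [-0.1  0.7  0.1] gap 45.8
  travel(now-tool) [ 0.1 -0.1  0. ] travel(ideal tool) [ 0.1 -0.1  0. ] rot [0.01 0.   0.15]
-0.05111575910932992
-0.16141169243599887
0.23363583058609802
0.3540258983897926
```

Seated. Release, lift and go to the square jar.

>>> send_rows(plan=[{"travel": [0,0,0],"delta_rot": [0,0,0],"fingers": 0},{"travel": [0,0,0],"delta_rot": [0,0,0],"fingers": -0.05},{"travel": [0,0,0],"delta_rot": [0,0,0],"fingers": -0.3},{"travel": [0,0,0],"delta_rot": [0,0,0],"fingers": -0.7},{"travel": [0,0,0],"delta_rot": [0,0,0],"fingers": -1},{"travel": [0,0,0],"delta_rot": [0,0,0],"fingers": -1},{"travel": [0,0,-8],"delta_rot": [0,0,0],"fingers": -1},{"travel": [0,0,-20],"delta_rot": [0,0,0],"fingers": -1},{"travel": [0,0,-25],"delta_rot": [0,0,0],"fingers": -1},{"travel": [0,0,-30],"delta_rot": [0,0,0],"fingers": -1},{"travel": [0,0,-25],"delta_rot": [0,0,0],"fingers": -1},{"travel": [0,0,-12],"delta_rot": [0,0,0],"fingers": -1},{"travel": [0,0,-5],"delta_rot": [0,0,0],"fingers": -1},{"travel": [0,0,0],"delta_rot": [0,0,0],"fingers": -1}])

```text
clock: 50.05
eef_pos: [549.9, -40.4, 240.0]
eef_rot: [-3.141, -0.0, 1.6]
wrist_force: [0.5, 0.8, -0.6]
finger_gap: 94.0
```

```bash
python3 -c "
from m import *
go(460.9,405.2,240)
for n in ('top','scene','wrist'):
  c=camera(n); P,T=cloud(c); print(caps(P,150,172,(500,600,-120,120)))"
```

```text
clock 50.05 pos [549.9 -40.4 240. ] rot [-3.1410e+00 -1.0000e-04  1.6003e+00] F [ 0.5  0.8 -0.6] gap 94.0
  travel(now-tool) [448.1 -75.8   0. ] travel(ideal tool) [447.9 -76.9  -0. ] rot [-0.04 -0.    0.14]
[]
[(312, array([550.4, -41.8]), 39, 42, np.float64(158.8))]
[(3400, array([548.7, -39.9]), 41, 41, np.float64(159.5))]
```

>>> send_rows(plan=[{"travel": [16,-2.7,0],"delta_rot": [0,0,0],"fingers": -1},{"travel": [32,-5.5,0],"delta_rot": [0,0,0],"fingers": -1},{"travel": [40,-6.8,0],"delta_rot": [0,0,0],"fingers": -1},{"travel": [40,-6.8,0],"delta_rot": [0,0,0],"fingers": -1},{"travel": [40,-6.8,0],"delta_rot": [0,0,0],"fingers": -1},{"travel": [40,-6.8,0],"delta_rot": [0,0,0],"fingers": -1},{"travel": [40,-6.8,0],"delta_rot": [0,0,0],"fingers": -1},{"travel": [40,-6.8,0],"delta_rot": [0,0,0],"fingers": -1},{"travel": [40,-6.8,0],"delta_rot": [0,0,0],"fingers": -1},{"travel": [40,-6.8,0],"delta_rot": [0,0,0],"fingers": -1},{"travel": [40,-6.8,0],"delta_rot": [0,0,0],"fingers": -1},{"travel": [28,-4.8,0],"delta_rot": [0,0,0],"fingers": -1},{"travel": [12,-2.1,0],"delta_rot": [0,0,0],"fingers": -1},{"travel": [0,0,0],"delta_rot": [0,0,0],"fingers": -1},{"travel": [0,0,0],"delta_rot": [0,0,0],"fingers": -1}])

```text
clock: 52.08
eef_pos: [460.7, 404.3, 240.5]
eef_rot: [-3.142, 0.0, 1.6]
wrist_force: [-0.4, 0.0, 0.2]
finger_gap: 94.3
```

```bash
python3 -c "
from m import *
go(460.9,405.2,97.5)
for n in ('top','wrist'):
  c=camera(n); P,T=cloud(c); print(caps(P,150,172,(500,600,-120,120)),caps(P,130,160,(380,550,270,480)))"
```

```text
clock 52.08 pos [460.7 404.3 240.5] rot [-3.1416e+00  1.0000e-04  1.5996e+00] F [-0.4  0.   0.2] gap 94.3
  travel(now-tool) [  0.9   0.2 143. ] travel(ideal tool) [  0.9   0.2 143. ] rot [-0.    0.01  0.1 ]
[(283, array([549.8, -40.4]), 40, 40, np.float64(160.4))] [(222, array([460.6, 403.5]), 34, 34, np.float64(142.2))]
[] [(2221, array([459.6, 405.7]), 35, 35, np.float64(141.5))]
```

Round jar top fix is (549.8,-40.4), against (550.0,-39.8) and (549.2,-40.5) before. Now I'll grip the square jar.

>>> send_rows(plan=[{"travel": [0.4,0.2,10],"delta_rot": [0,0,0],"fingers": -1},{"travel": [0,0,20],"delta_rot": [0,0,0],"fingers": -1},{"travel": [0,0,25],"delta_rot": [0,0,0],"fingers": -1},{"travel": [0,0,25],"delta_rot": [0,0,0],"fingers": -1},{"travel": [0,0,25],"delta_rot": [0,0,0],"fingers": -1},{"travel": [0,0,20],"delta_rot": [0,0,0],"fingers": -1},{"travel": [0,0,12],"delta_rot": [0,0,0],"fingers": -1},{"travel": [0,0,5.8],"delta_rot": [0,0,0],"fingers": -1},{"travel": [0,0,0],"delta_rot": [0,0,0],"fingers": -0.5},{"travel": [0,0,0],"delta_rot": [0,0,0],"fingers": -0.2},{"travel": [0,0,0],"delta_rot": [0,0,0],"fingers": 0},{"travel": [0,0,0],"delta_rot": [0,0,0],"fingers": 0.05},{"travel": [0,0,0],"delta_rot": [0,0,0],"fingers": 0.1},{"travel": [0,0,0],"delta_rot": [0,0,0],"fingers": 0.15},{"travel": [0,0,0],"delta_rot": [0,0,0],"fingers": 0.3},{"travel": [0,0,0],"delta_rot": [0,0,0],"fingers": 1},{"travel": [0,0,0],"delta_rot": [0,0,0],"fingers": 1},{"travel": [0,0,0],"delta_rot": [0,0,0],"fingers": 1}])

```text
clock: 54.42
eef_pos: [460.7, 405.5, 97.7]
eef_rot: [3.141, -0.0, 1.6]
wrist_force: [0.5, -0.8, 1.2]
finger_gap: 41.7
```

```bash
python3 -c "
from m import *
go(547.8,45,240)"
```

```text
clock 54.42 pos [460.7 405.5  97.7] rot [ 3.1415e+00 -1.0000e-04  1.6004e+00] F [ 0.5 -0.8  1.2] gap 41.7
  travel(now-tool) [-362.9   76.4 -142.3] travel(ideal tool) [-362.8   77.3 -142.3] rot [ 0.01 -0.    0.15]
```

>>> send_rows(plan=[{"travel": [0,0,-3],"delta_rot": [0,0,0],"fingers": 1},{"travel": [0,0,-10],"delta_rot": [0,0,0],"fingers": 1},{"travel": [0,0,-20],"delta_rot": [0,0,0],"fingers": 1},{"travel": [0,0,-24],"delta_rot": [0,0,0],"fingers": 1},{"travel": [0,0,-24],"delta_rot": [0,0,0],"fingers": 1},{"travel": [0,0,-24],"delta_rot": [0,0,0],"fingers": 1},{"travel": [0,0,-20],"delta_rot": [0,0,0],"fingers": 1},{"travel": [0,0,-12],"delta_rot": [0,0,0],"fingers": 1},{"travel": [0,0,-5.3],"delta_rot": [0,0,0],"fingers": 1},{"travel": [-14,3,0],"delta_rot": [0,0,0],"fingers": 1},{"travel": [-30,6.4,0],"delta_rot": [0,0,0],"fingers": 1},{"travel": [-36,7.7,0],"delta_rot": [0,0,0],"fingers": 1},{"travel": [-40,8.5,0],"delta_rot": [0,0,0],"fingers": 1},{"travel": [-40,8.5,0],"delta_rot": [0,0,0],"fingers": 1},{"travel": [-40,8.5,0],"delta_rot": [0,0,0],"fingers": 1},{"travel": [-40,8.5,0],"delta_rot": [0,0,0],"fingers": 1},{"travel": [-40,8.5,0],"delta_rot": [0,0,0],"fingers": 1},{"travel": [-36,7.6,0],"delta_rot": [0,0,0],"fingers": 1},{"travel": [-30,6.2,0],"delta_rot": [0,0,0],"fingers": 1},{"travel": [-16.6,3.4,0],"delta_rot": [0,0,0],"fingers": 1}])

```text
clock: 56.92
eef_pos: [547.9, 43.5, 239.3]
eef_rot: [-3.14, 0.0, 1.599]
wrist_force: [0.4, -0.1, -2.2]
finger_gap: 41.9
```

>>> send_rows(plan=[{"travel": [0,0,0],"delta_rot": [0,0,0],"fingers": 1},{"travel": [0,0,0],"delta_rot": [0,0,0],"fingers": 1},{"travel": [0,0,0],"delta_rot": [0,0,0],"fingers": 1}])

```text
clock: 57.3
eef_pos: [548.0, 46.2, 240.0]
eef_rot: [3.142, -0.0, 1.602]
wrist_force: [0.1, -0.8, -1.9]
finger_gap: 42.0
```

```bash
python3 -c "
from m import *
go(547.6,45.3,115.6)"
```

```text
clock 57.3 pos [548.   46.2 240. ] rot [ 3.1416e+00 -1.0000e-04  1.6015e+00] F [ 0.1 -0.8 -1.9] gap 42.0
  travel(now-tool) [ -0.9  -0.5 124.4] travel(ideal tool) [ -0.9  -0.4 124.4] rot [ 0.   -0.01  0.21]
```

>>> send_rows(plan=[{"travel": [0,-0.2,10],"delta_rot": [0,0,0],"fingers": 1},{"travel": [0,0,20],"delta_rot": [0,0,0],"fingers": 1},{"travel": [0,0,22],"delta_rot": [0,0,0],"fingers": 1},{"travel": [0,0,22],"delta_rot": [0,0,0],"fingers": 1},{"travel": [0,0,18],"delta_rot": [0,0,0],"fingers": 1},{"travel": [0,0,14],"delta_rot": [0,0,0],"fingers": 1},{"travel": [0,0,8],"delta_rot": [0,0,0],"fingers": 1},{"travel": [0,0,4],"delta_rot": [0,0,0],"fingers": 1},{"travel": [0,0,2],"delta_rot": [0,0,0],"fingers": 1},{"travel": [0,0,1.5],"delta_rot": [0,0,0],"fingers": 1},{"travel": [0,0,1],"delta_rot": [0,0,0],"fingers": 1},{"travel": [0,0,0],"delta_rot": [0,0,0],"fingers": 1},{"travel": [0,0,0],"delta_rot": [0,0,0],"fingers": 1},{"travel": [0,0,0],"delta_rot": [0,0,0],"fingers": 1}])

```text
clock: 59.05
eef_pos: [548.0, 45.3, 117.5]
eef_rot: [3.142, 0.0, 1.6]
wrist_force: [-0.0, 0.1, -1.3]
finger_gap: 41.7
```

```bash
python3 -c "
from m import *
go(547.6,45.3,115.6)"
```

```text
clock 59.05 pos [548.   45.3 117.5] rot [3.1415 0.     1.6003] F [-0.   0.1 -1.3] gap 41.7
  travel(now-tool) [-0.  -0.4  1.9] travel(ideal tool) [-0.  -0.4  1.9] rot [0.   0.   0.15]
```

>>> send_rows(plan=[{"travel": [0,-0.2,0.7],"delta_rot": [0,0,0],"fingers": 1},{"travel": [0,0,0.5],"delta_rot": [0,0,0],"fingers": 1},{"travel": [0,0,0.4],"delta_rot": [0,0,0],"fingers": 1},{"travel": [0,0,0.3],"delta_rot": [0,0,0],"fingers": 1},{"travel": [0,0,0.1],"delta_rot": [0,0,0],"fingers": 1},{"travel": [0,0,0],"delta_rot": [0,0,0],"fingers": 1},{"travel": [0,0,0],"delta_rot": [0,0,0],"fingers": 1}])

```text
clock: 59.92
eef_pos: [547.8, 45.3, 115.7]
eef_rot: [3.141, 0.0, 1.6]
wrist_force: [-2.4, -0.1, 4.7]
finger_gap: 41.8
```

```bash
python3 -c "
from m import *
go(547.6,45.3,115.6)
for i in range(4): camera('wrist'); print(manip.read_state()['wrist_force'][2])"
```

```text
clock 59.92 pos [547.8  45.3 115.7] rot [3.1414 0.     1.6004] F [-2.4 -0.1  4.7] gap 41.8
  travel(now-tool) [-0.  -0.2  0.1] travel(ideal tool) [-0.  -0.2  0.1] rot [0.01 0.   0.15]
4.00322935526723
4.105556363978822
4.325499676487351
5.627460371195773
```

Firm contact (about 4–5 N up). Release and lift.

>>> send_rows(plan=[{"travel": [0,0,-0.1],"delta_rot": [0,0,0],"fingers": 0.05},{"travel": [0,0,0],"delta_rot": [0,0,0],"fingers": 0},{"travel": [0,0,0],"delta_rot": [0,0,0],"fingers": -0.3},{"travel": [0,0,0],"delta_rot": [0,0,0],"fingers": -0.7},{"travel": [0,0,0],"delta_rot": [0,0,0],"fingers": -1},{"travel": [0,0,0],"delta_rot": [0,0,0],"fingers": -1},{"travel": [0,0,-8],"delta_rot": [0,0,0],"fingers": -1},{"travel": [0,0,-20],"delta_rot": [0,0,0],"fingers": -1},{"travel": [0,0,-25],"delta_rot": [0,0,0],"fingers": -1},{"travel": [0,0,-30],"delta_rot": [0,0,0],"fingers": -1},{"travel": [0,0,-30],"delta_rot": [0,0,0],"fingers": -1},{"travel": [0,0,-20],"delta_rot": [0,0,0],"fingers": -1},{"travel": [0,-30,-10],"delta_rot": [0,0,0],"fingers": -1},{"travel": [0,-40,0],"delta_rot": [0,0,0],"fingers": -1},{"travel": [0,-40,0],"delta_rot": [0,0,0],"fingers": -1},{"travel": [0,-40,0],"delta_rot": [0,0,0],"fingers": -1},{"travel": [0,-30,0],"delta_rot": [0,0,0],"fingers": -1},{"travel": [0,-10,0],"delta_rot": [0,0,0],"fingers": -1},{"travel": [0,0,0],"delta_rot": [0,0,0],"fingers": -1}])

```text
clock: 62.5
eef_pos: [358.2, 39.7, 259.1]
eef_rot: [3.14, -0.0, 1.6]
wrist_force: [-0.3, -0.1, -0.5]
finger_gap: 93.8
```

```bash
python3 - <<'E'
from m import *
print(manip.read_state()["eef_pos"])
for cn in("top","scene"):
    c=camera(cn); save(c,cn+"9"); P,T=cloud(c); print(cn)
    for lo,hi,b in((150,170,(500,600,-120,120)),(100,118,(600,690,-110,110)),(136,154,(600,700,-180,180)),(45,62,(420,560,-430,-290))):
        print(lo,*caps(P,lo,hi,b),sep="\n  ")
E
```

```text
[358.16639342  39.73425169 259.13721392]
top
150
  (285, array([549.7, -40.5]), 40, 41, np.float64(159.9))
  (209, array([547.3,  44. ]), 35, 33, np.float64(160.0))
100
  (211, array([640. , -62.7]), 35, 37, np.float64(109.9))
  (215, array([636.5,  72.2]), 36, 36, np.float64(110.3))
136
  (180, array([ 641.4, -129.7]), 32, 32, np.float64(144.9))
  (182, array([634.8, 139.2]), 32, 32, np.float64(145.2))
45
  (363, array([ 488.8, -359.2]), 48, 51, np.float64(52.9))
scene
150
  (210, array([548.7,  43.6]), 34, 35, np.float64(158.5))
  (304, array([550.3, -42. ]), 39, 42, np.float64(158.7))
100
  (223, array([637.2,  70.7]), 35, 38, np.float64(108.6))
  (267, array([641.4, -64.6]), 35, 38, np.float64(108.6))
136
  (181, array([633.3, 138. ]), 32, 36, np.float64(143.8))
  (245, array([ 643.3, -131.4]), 33, 33, np.float64(143.5))
45
  (464, array([ 489.9, -359.5]), 48, 49, np.float64(51.9))
```

View pics/scene9.png

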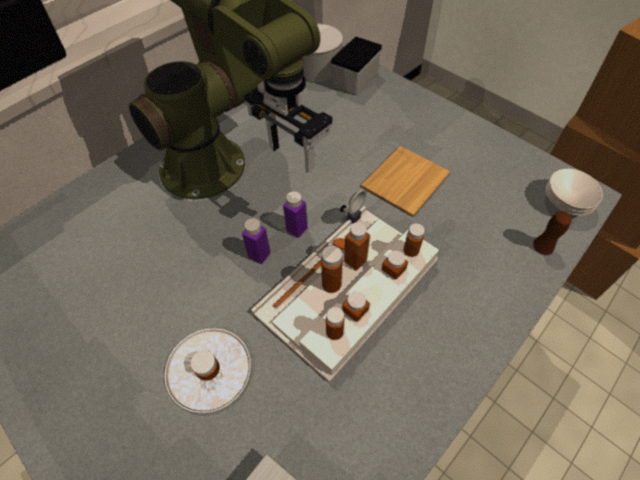

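The scene view shows the low jar in the tray (205,365) and the tall jars back on the lower tier at (332,270) and (357,245). The board is empty and the bystanders are unmoved, so I'm handing in.

```bash
python3 -c "
from h import *
print(manip.sign_off())"
```

```text
the job is handed in; nothing more can be done
None
```

The job is done and handed in at about 62.6 s of robot time, well under the 144 s limit. I moved the tall square jar and then the tall round jar onto the wooden board. Next I stood the low jar on the tray, then put the round and finally the square jar back.

Positions from the top camera, in mm:

| Thing | At the end (x, y) | Reference (x, y) |
|---|---|---|
| Low jar | (488.8, -359.2) | tray middle (489.4, -358.6) |
| Tall square jar | (547.3, 44.0) | start (547.2, 44.1) |
| Tall round jar | (549.7, -40.5) | start (550.0, -39.8) |

- **Camera agreement:** The scene camera agrees on all three to about 1 mm. Its two points for the tall jars are off the start by 0.7 to 0.9 mm, which is within measuring noise.
- **Upright and untouched:** The cap heights match jars standing upright. The four other jars are at their starting positions to within about 1 mm from above; the scene camera differs by up to 2 mm on one slim jar.
- **Set-downs:** All were gentle. The firmest was the square jar going back, at about 5 N. The arm ended clear of everything with the gripper empty.

No check failed.

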